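Dock the battery pack in the bench charger

ROBOT

A 6-joint arm with a two-finger parallel gripper is mounted at the origin on the work surface. World frame = base frame: x ahead of the robot, y to its left, z up, the work surface at z = 0. Lengths are in m, angles in rad, forces in N, time in s.
With the tool pointing down it reaches from about 0.3 to 0.875 m from the base axis. Payload 6.4 kg.
Tool frame: the origin (TCP) lies midway between the tips of the shut fingers; the grasp point (between the pads) lies 19 mm behind it; z points along the fingers, y is the line along which they close (so a half turn about z gives the same grasp; the last joint's range is limited). The gripper opens to 85 mm and grips with 20 to 120 N. Pads are 22 mm wide; open, the fingers measure 114 mm over their backs; the gripper's body (76 mm by 85 mm) begins 54 mm behind the grasp point. The pads swing forward as they close: fully open they stand 13 mm farther back than shut.
Start: joints at [-1.474, 0.181, 1.607, -0, 1.354, -0.206], TCP at [0.171, -0.549, 0.209] pointing down, gripper open.
Joint ranges: [-2.99, 2.99], [-0.89, 2.07], [0.3, 2.58], [-1.14, 4.28], [0, 2.63], [-3.12, 3.12]. Speed limits (rad/s): [2.57, 2.57, 3.01, 3.14, 3.14, 3.14].

INTERFACE

Orientations are given as a unit quaternion [w, x, y, z].
In Python, from bench import * gives the robot as it stands.
- The arm moves only by the tool play_rows, never from a script. Its argument "plan" is a list of rows, each a list of 3 entries, a list of its own where there are three numbers: the finger opening in mm, from 0 to 85.4, then the shift along the tool's x, y, z normalised to -1 to 1, where 1 is 40 cm, then the turn about the tool's z normalised to -1 to 1, where 1 is pi rad. A call has 1 to 10 rows; each row is the pose to reach, as a shift and turn from the pose commanded when the call began, along the tool's axes at that moment, turning the shorter way round; what a row does not reach only later rows make up. A row lasts 1/10 s, in which the tool goes at most 50 mm and 8.59 degrees, less where a joint would pass 70% of its speed; a pose out of reach is approached as far as the arm can. A call with a number of a shift or a turn outside -1 to 1 is refused whole. A call with a gripper value outside its range is refused whole. The fingers move at their own pace and stop on an object; the grip force is fixed at half the most. Time passes only in rows, so rows that repeat a pose let the fingers close. It gives the time, the measured TCP pose, the force, the opening and the grip force at its end, in the units of the state.
- get_obs(): the state, without advancing time (a new reading comes with each control period).
- camera(name): name is "side" or "top" or "wrist"; returns a dict with "image" (420x560x3 uint8, red, green, blue), "range_z" (420x560 float32, m along the optical axis (not along the pixel's ray), 0 where there is no reading), "intrinsics" (3x3 intrinsics, pixels), "k1" (the pictures are not rectified: a ray, as slopes to the right and down, at radius r is drawn at 1 + k1 r^2 times it, then the intrinsics apply), "rvec" (rotation vector, rad) and "tvec" (3), from world to camera coordinates, as OpenCV has them; the wrist camera has in their place "T_tool_cam" (4x4, takes a point from camera to tool coordinates, whose origin is the TCP and whose axes are the flange's). Camera axes: x right, y down, z forward; pixel columns grow to the right and rows downward; lengths in m; the calibration is good to about 2 mm. A picture is of the moment at which its call begins: read the wrist's pose just before it.
- hand_in(): hands the job in; it is judged then, once.
Trained networks look in a picture, given as the dict that the camera call returned (one of the last four; its "shot" number tells which), for a name from the list of things; names that differ only in an ending like _2 or _b are one class to them, and where a whole thing is asked for, a point or a joint stands for the part that bears it (a point fixed in the world has none). Each returns a list of dicts, best first, with "conf" (0 to 1); they miss things now and then, are a little off and sometimes report something else, mostly with a low value. They report only what shows in the picture. A call takes as long as a camera call. They do not tell look-alikes from the thing itself.
- search_frame(picture, label): "rect" ([centre column, centre row, width, height] in pixels, round what is visible of it).
- masks_of(picture, label): "mask" (420x560 bool, what is visible of it) and "rect" ([centre column, centre row, width, height] in pixels, round what is visible of it).
The state is a dict: "time_s": time; "q": joint angles; "dq": joint speeds; "joint_efforts": joint torques, N m; "eef_pos": TCP position; "eef_rot": TCP orientation; "wrist_force": force on the tool from outside, world axes, zero at the start; "torque": the same for the moment, N m; "opening": opening from 0.0 (shut) to 1.0 (fully open); "grasp_force": force on a finger pad.
Only numpy, scipy, OpenCV 4.12 (cv2) and the standard library are available. Lean on these libraries where they do the work, as an engineer would, in place of code of your own. Each camera call takes 0.05 s, during which the arm holds its last target. There are 200 camera calls.

TASK

An abrasive stone lies on the bench in front of the battery charger's socket, between it and the loose battery pack. First put the stone back in the tray's large empty compartment, lying flat; then push the battery pack along the bench, nose first, until its nose is fully home in the charger's socket with the pack's shoulder flush against the charger's front. Do not knock over the glass jar that stands near the charger.

Things in the scene. Friction and masses are not known exactly. Their poses are not given: they have to be found in the camera images.
- charger: Grey plastic charger fixed to the bench, 140 (x) x 150 (y) x 66 mm high (the 20 mm next to the front are 50 mm high, and open above the socket), black vent bars on top. Origin: centre of its underside. Its front face, with the socket, is at its x = -70 mm and looks along its -x axis (to the robot's left, roughly world +y). Its position and yaw vary.
- socket (a point): Middle of the socket's mouth in the plane of the charger's front face, 23 mm above the bench; axes as the charger (x points into the socket). The hole is rectangular, 54 mm wide (74 mm at the mouth, narrowing over the first 20 mm, which are open on top), from 6 to 40 mm above the bench and 45 mm deep.
- pack: Loose black battery pack, 0.3 to 0.6 kg, flat on the bench before the socket, off to one side and askew. Body 80 (x) x 90 (y) x 45 mm high, too broad for most grippers; grey nose on its +x side, 40 long, 50 wide, 10 to 36 mm above the bench, tip corners rounded. Origin: centre of the body's underside (nose not counted); +x along the nose, towards the charger. Slides with 2 to 5 N; no latch.
- shoulder (a point): Middle of the front face of the pack's body, where the nose begins: 40 mm ahead of the pack's origin along its x, 23 mm above the bench. Coincides with point socket when fully home (pack origin then 110 mm in front of the charger origin, axes parallel).
- stone: Grey rectangular abrasive stone, 120 (x) x 32 (y) x 32 mm, about 0.27 kg, loose, lying across the way about 75 mm in front of the socket. Origin: centre of its underside; x along its length, z up.
- stone_center (a point): Middle of the stone, 16 mm above its underside.
- tray: Pale green open tray fixed to the bench, walls 4 mm thick and 30 mm high, floor 4 mm thick. Origin: underside, below the centre of the large empty compartment, which is 210 (x) x 140 mm (y) inside; a narrow second compartment with pen blanks lies beside it at +y.
- jar: Glass jar with a steel lid, 60 mm across, 85 mm high, loose, standing beside the charger on the side away from the robot. Origin: centre of its underside, z up.
Things that resemble listed ones, but are neither listed nor needed, are in the scene too. Of the things that look like the pack, take the one that is nearest to the robot's base at the start. What is shaped like the jar but yellow is not meant.

How it is judged:
On the way, in this order (a step that is already met when the one before it is completed fails the run):
1. the stone lies in the tray's large compartment (x of stone_center in the frame of tray between -0.09 and 0.09 m and y of stone_center in the frame of tray between -0.06 and 0.06 m and height (world z) of stone_center below 0.028 m and linear speed of stone below 0.03 m/s), for 0.2 s.
2. the pack is fully home in the socket (x of shoulder in the frame of socket above -0.005 m and y of shoulder in the frame of socket between -0.006 and 0.006 m and angle between the x axis of pack and the x axis of charger, either way round below 0.08 rad), for 0.2 s.
At the end, for the whole second after the job is handed in: Pack flat and at rest, nose in the socket, shoulder within 5 mm of the charger's front, 6 mm sideways, 0.08 rad of straight; stone flat at rest in the large compartment, its middle below 28 mm and within 90 mm (x) and 60 mm (y) of the centre; jar upright (within 0.3 rad) (all of step 1 and all of step 2 and x of shoulder in the frame of socket below 0.005 m and z of shoulder in the frame of socket below 0.006 m and angle between pack's own z axis and vertical below 0.08 rad and linear speed of pack below 0.02 m/s and angle between jar's own z axis and vertical below 0.3 rad); the robot touches nothing.
It fails at once if the glass jar is knocked over (angle between jar's own z axis and vertical above 0.5 rad).
It also fails if it takes over 72 s, if anything falls off the work surface, if the arm or the gripper's body presses on something with over 40 N, if the wrist force passes 120 N, or if a joint passes its speed limit or range.

## Working session

There is one attempt and no reset: what is moved stays moved. The work goes in short steps, Python scripts to look and compute and a tool call to move; the robot and the scene stay as the last step left them, time stands still between calls to the robot, and variables do not carry over. Pictures are saved under pics/ and viewed, at most 10 in all, crops included, and the job is handed in when it is done.

Besides the shell and the picture viewer there is one more tool, called after ">>>" by a JSON object that holds its "name" and its "arguments", one argument or row to a line. play_rows: Moves the arm, as the interface text tells. Its arguments: {"type":"object","properties":{"plan":{"type":"array","items":{"type":"array"}}},"required":["plan"]}

```bash
mkdir -p pics
cat > h.py <<'E'
from bench import *
import numpy as np, cv2
from scipy.spatial.transform import Rotation as R
def cloud(p):
    K=p["intrinsics"];z=p["range_z"];h,w=z.shape
    v,u=np.mgrid[:h,:w].astype(float)
    xd=(u-K[0,2])/K[0,0];yd=(v-K[1,2])/K[1,1];x,y=xd.copy(),yd.copy()
    for _ in range(8):
        f=1+p["k1"]*(x*x+y*y);x=xd/f;y=yd/f
    P=np.stack([x*z,y*z,z],-1)
    if "rvec" in p:
        M=R.from_rotvec(np.ravel(p["rvec"])).as_matrix()
        W=(P-np.ravel(p["tvec"]))@M
    else:
        T=np.array(p["T_tool_cam"]);o=p["obs"]
        q=o["eef_rot"];Rt=R.from_quat([q[1],q[2],q[3],q[0]]).as_matrix()
        W=(P@T[:3,:3].T+T[:3,3])@Rt.T+o["eef_pos"]
    W[z<=0]=np.nan
    return W
def shot(n):
    o=get_obs();p=camera(n);p["obs"]=o;return p
def save(p,f): cv2.imwrite("pics/"+f,p["image"][:,:,::-1])
E
python3 - <<'E'
from h import *
o=get_obs();print(o)
for n in("top","side"):
    p=shot(n);save(p,n+"0.png");W=cloud(p);np.savez("/tmp/"+n,W=W,im=p["image"])
    for l in("charger","pack","stone","tray","jar"):
        for d in masks_of(p,l):
            m=d["mask"];w=W[m];w=w[np.isfinite(w[:,0])]
            print(n,l,round(d["conf"],2),np.round(d["rect"]),np.round(np.median(w,0),3) if len(w) else None, np.round(np.percentile(w[:,2],95),3) if len(w) else None)
E
```

```text
{'time_s': 0.0, 'q': array([-1.47429371e+00,  1.81555306e-01,  1.60798991e+00, -5.73023778e-05,
        1.35378513e+00, -2.06283855e-01]), 'dq': array([ 1.05463659e-04,  1.56148051e-03, -1.12848589e-03, -3.06320075e-04,
       -9.54035066e-04, -2.66819821e-05]), 'joint_efforts': array([-1.03227380e-04, -4.44862354e+01, -3.51340699e+01, -4.02224859e-04,
        8.85483547e-03,  2.34084018e-05]), 'eef_pos': array([ 0.17140375, -0.54824865,  0.2078849 ]), 'eef_rot': array([-8.69076481e-04,  9.88560608e-01,  1.50821644e-01,  1.97361046e-05]), 'wrist_force': array([-0.18294976,  0.52197266,  0.03436267]), 'torque': array([-0.02521499,  0.00159181,  0.04269484]), 'grasp_force': 0.0, 'opening': 0.9995602611770665}
top charger 0.81 [437. 238.  77.  70.] [ 0.557 -0.262  0.065] 0.068
top charger 0.4 [303. 237.  57.  47.] [0.562 0.016 0.044] 0.047
top pack 0.8 [306. 234.  54.  46.] [0.562 0.014 0.044] 0.047
top pack 0.58 [220. 192.  52.  62.] [0.645 0.184 0.044] 0.047
top stone 0.64 [366. 233.  21.  56.] [ 0.571 -0.128  0.031] 0.034
top tray 0.87 [103. 279. 128. 114.] [0.462 0.445 0.005] 0.03
t
[... 203 characters left out ...]
3 [368. 231.  23.  59.] [ 0.569 -0.128  0.031] 0.034
side charger 0.95 [354. 187.  65.  52.] [ 0.546 -0.232  0.049] 0.066
side pack 0.74 [235. 249.  45.  40.] [0.625 0.203 0.04 ] 0.045
side pack 0.72 [301. 227.  51.  39.] [0.549 0.043 0.037] 0.045
side stone 0.62 [328. 205.  40.  29.] [ 0.563 -0.115  0.024] 0.031
side stone 0.23 [302. 230.  47.  37.] [0.55  0.043 0.038] 0.045
side tray 0.71 [212. 354. 164. 132.] [0.456 0.445 0.004] 0.028
side tray 0.51 [299. 230.  52.  39.] [0.55  0.044 0.038] 0.045
side tray 0.36 [356. 185.  66.  49.] [ 0.547 -0.233  0.05 ] 0.066
side jar 0.87 [278. 176.  18.  31.] [ 0.741 -0.122  0.051] 0.084
side jar 0.73 [318. 171.  18.  25.] [ 0.686 -0.245  0.048] 0.084
```

```bash
python3 -c "
import cv2,numpy as np
cv2.imwrite('pics/both.png',cv2.resize(np.vstack([cv2.imread('pics/top0.png')]),(800,600)))"
```

```text
(no output)
```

View pics/both.png

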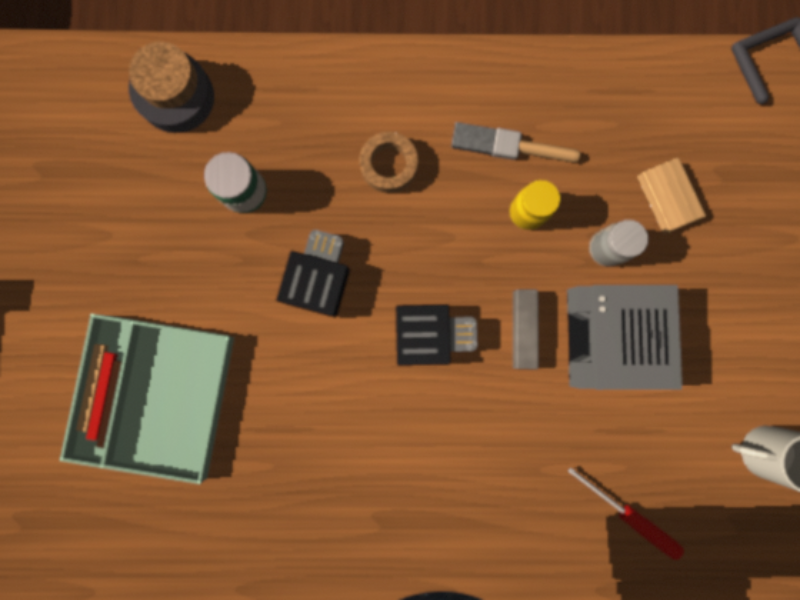

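View pics/side0.png

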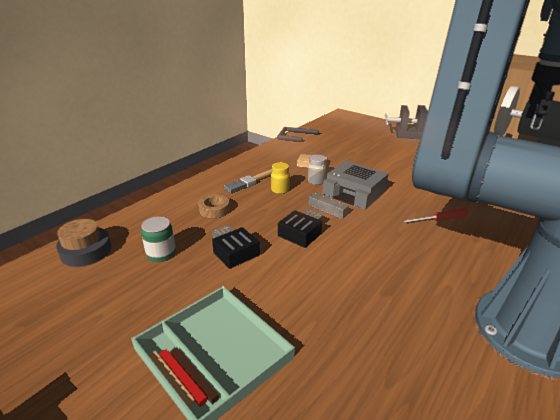

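The top view (800 px scale) shows two pack look-alikes: (425,335), nearer the base at 0.56 m, and (313,280) at 0.67 m, so I choose the first. There are two jars: glass at (618,243), and yellow at (535,205), which isn't meant. The stone is at (525,330); the wooden block at (672,195) and the file at (487,140) only resemble it. The tray is at (150,400), with its large compartment on the right, and the charger at (625,337) with its socket facing left.

```bash
cat > fit.py <<'E'
from h import *
def rect(W,c,rad,z0,z1):
    m=(abs(W[...,2]-(z0+z1)/2)<(z1-z0)/2)&(np.hypot(W[...,0]-c[0],W[...,1]-c[1])<rad)
    n,l,s,_=cv2.connectedComponentsWithStats(m.astype(np.uint8))
    k=1+np.argmax(s[1:,4]);P=W[l==k][:,:2]
    (cx,cy),(a,b),t=cv2.minAreaRect((P*1000).astype(np.float32))
    return round(cx,1),round(cy,1),round(a,1),round(b,1),round(t,1),len(P)
E
python3 - <<'E'
from fit import *
W=np.load("/tmp/top.npz")["W"]
print("stone",rect(W,(.57,-.128),.09,.025,.04))
print("pack",rect(W,(.562,.016),.08,.040,.05))
print("nose",rect(W,(.562,-.05),.05,.030,.039))
print("charger",rect(W,(.557,-.262),.12,.06,.072))
print("chargerlow",rect(W,(.557,-.2),.12,.042,.056))
print("chargerall",rect(W,(.557,-.25),.13,.042,.072))
print("tray rim",rect(W,(.46,.445),.3,.022,.036))
print("jar",rect(W,(.694,-.253),.06,.078,.09))
print("yellow",rect(W,(.749,-.134),.06,.078,.09))
f=(abs(W[...,2]-.004)<.005)&(W[...,1]>.25)&(W[...,1]<.6)&(W[...,0]<.62)
im=cv2.imread("pics/top0.png")
hsv=cv2.cvtColor(im,cv2.COLOR_BGR2HSV);g=(hsv[...,0]>50)&(hsv[...,0]<90)&(hsv[...,1]>30)
ok=g&np.isfinite(W[...,0])&(W[...,1]>.25)&(W[...,0]<.62)
P=W[ok]; r=P[P[:,2]>.024]
print("rim",cv2.minAreaRect((r[:,:2]*1000).astype(np.float32)),len(r))
# rim points in tray rotated frame
(c,s,t)=cv2.minAreaRect((r[:,:2]*1000).astype(np.float32))
a=np.radians(t);u=np.array([np.cos(a),np.sin(a)]);v=np.array([-u[1],u[0]])
for d in(u,v):
    x=(r[:,:2]-np.array(c)/1000)@d; print(np.histogram(x,bins=np.arange(-.16,.16,.01)))
cv2.imwrite("pics/crop.png",cv2.resize(im[190:285,260:490],(800,330),interpolation=cv2.INTER_CUBIC))
E
```

```text
stone (570.5, -130.3, 32.3, 119.1, 88.7, 856)
pack (561.6, 26.2, 88.8, 80.5, 0.4, 1603)
nose (563.0, -33.8, 49.1, 38.8, 0.3, 428)
charger (559.2, -280.1, 148.4, 121.2, 0.4, 4302)
chargerlow (559.5, -211.0, 147.9, 22.7, 0.8, 545)
chargerall (559.4, -270.0, 149.2, 141.0, 0.6, 4893)
tray rim (466.5, 438.8, 210.6, 219.1, 81.1, 1559)
jar (698.5, -264.1, 51.3, 52.4, 57.0, 536)
yellow (755.8, -140.5, 51.4, 50.5, 84.6, 522)
rim ((467.49114990234375, 436.7533874511719), (207.4977264404297, 215.18817138671875), 80.84139251708984) 1021
(array([  0,   0,   0,   0,   0, 193,  99,  16,  15,  18,  17,  14,  14,
        14,  18,  15,  15,  15,  17,  45, 274,  15,  19,  15,  13,  33,
       127,   0,   0,   0,   0]), array([-1.60000000e-01, -1.50000000e-01, -1.40000000e-01, -1.30000000e-01,
       -1.20000000e-01, -1.10000000e-01, -1.00000000e-01, -9.00000000e-02,
       -8.00000000e-02, -7.00000000e-02, -6.00000000e-02, -5.00000000e-02,
       -4.00000000e-02, -3.00000000e-02, -2.00000000e-02, -1.00000000e-02,
        1.38777878e-16,  1.00000000e-02,  2.00000000e-02,  3.00000000e-02,
        4.00000
[... 292 characters left out ...]
 32,  32,  33,  33,  31,  28,  32,  31,  27,  33,  40,  38,  43,
       159,   0,   0,   0,   0]), array([-1.60000000e-01, -1.50000000e-01, -1.40000000e-01, -1.30000000e-01,
       -1.20000000e-01, -1.10000000e-01, -1.00000000e-01, -9.00000000e-02,
       -8.00000000e-02, -7.00000000e-02, -6.00000000e-02, -5.00000000e-02,
       -4.00000000e-02, -3.00000000e-02, -2.00000000e-02, -1.00000000e-02,
        1.38777878e-16,  1.00000000e-02,  2.00000000e-02,  3.00000000e-02,
        4.00000000e-02,  5.00000000e-02,  6.00000000e-02,  7.00000000e-02,
        8.00000000e-02,  9.00000000e-02,  1.00000000e-01,  1.10000000e-01,
        1.20000000e-01,  1.30000000e-01,  1.40000000e-01,  1.50000000e-01]))
```

View pics/crop.png

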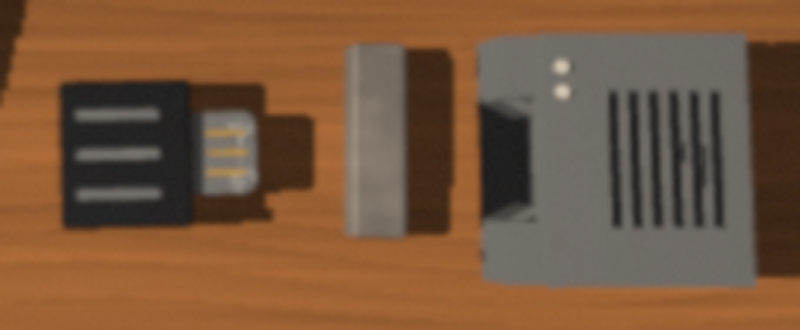

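The crop confirms the choice: black pack at (125,155) with its grey nose at (230,155), pointing past the stone at (375,140) to the socket at (505,155).

```bash
cat > go.py <<'E'
from h import *
import sys
# usage: go.py x y z toolx_deg -> shift (normalised), turn (normalised) from measured pose
o=get_obs();q=o["eef_rot"];M=R.from_quat([q[1],q[2],q[3],q[0]]).as_matrix()
x,y,z,a=map(float,sys.argv[1:5])
d=(np.array([x,y,z])-o["eef_pos"])@M/0.4
now=np.degrees(np.arctan2(M[1,0],M[0,0]));t=(now-a+180)%360-180
print("pos",o["eef_pos"].round(4),"ang",now.round(2),"shift",d.round(4),"turn",round(t/180,4),"rows",np.linalg.norm(d)*8,abs(t)/8.59)
E
python3 go.py .5705 -.130 .20 -1.3
```

```text
pos [ 0.1715 -0.5488  0.2088] ang 17.35 shift [ 1.2644 -0.702   0.0219] turn 0.1036 rows 11.571382668844581 2.170715571248458
```

>>> {"name": "play_rows", "arguments": {
  "plan": [
    [70, [0.9, -0.5, 0.02], 0.1036],
    [70, [0.9, -0.5, 0.02], 0.1036],
    [70, [0.9, -0.5, 0.02], 0.1036],
    [70, [0.9, -0.5, 0.02], 0.1036],
    [70, [0.9, -0.5, 0.02], 0.1036],
    [70, [0.9, -0.5, 0.02], 0.1036],
    [70, [0.9, -0.5, 0.02], 0.1036],
    [70, [0.9, -0.5, 0.02], 0.1036],
    [70, [0.9, -0.5, 0.02], 0.1036],
    [70, [0.9, -0.5, 0.02], 0.1036]
  ]
}}

```text
time_s: 1.6
eef_pos: [0.4565, -0.249, 0.2008]
eef_rot: [-0.0, 1.0, -0.009, 0.0]
wrist_force: [-0.8, 0.1, 0.0]
opening: 0.818
grasp_force: 0.0
```

```bash
python3 go.py .5705 -.130 .22 -1.3
```

```text
pos [ 0.4565 -0.249   0.2008] ang -1.07 shift [ 0.2793 -0.3028 -0.048 ] turn 0.0013 rows 3.317932672048167 0.026460340098739227
```

>>> {"name": "play_rows", "arguments": {
  "plan": [
    [70, [0.28, -0.3, -0.048], 0],
    [70, [0.28, -0.3, -0.048], 0],
    [70, [0.28, -0.3, -0.048], 0],
    [70, [0.28, -0.3, -0.048], 0],
    [70, [0.28, -0.3, -0.048], 0],
    [70, [0.28, -0.3, -0.048], 0]
  ]
}}

```text
time_s: 2.2
eef_pos: [0.5692, -0.1347, 0.2195]
eef_rot: [0.0, 1.0, -0.012, -0.001]
wrist_force: [0.2, 0.4, -0.2]
opening: 0.818
grasp_force: 0.0
```

```bash
python3 - <<'E'
from fit import *
p=shot("wrist");save(p,"w1.png");W=cloud(p);np.savez("/tmp/w1",W=W)
print(p["T_tool_cam"])
def t(*a):
    try: print(a[0],rect(W,*a[1:]))
    except Exception as e: print(a[0],e)
t("stone",(.57,-.128),.09,.025,.04)
t("pack",(.562,.026),.09,.040,.05)
t("charger",(.557,-.262),.12,.06,.072)
t("chlow",(.557,-.2),.12,.042,.056)
E
python3 go.py .5705 -.130 .08 -1.3
```

```text
[[ 1.12548307e-03 -9.53423659e-01 -3.01632325e-01  7.71922635e-02]
 [ 9.99999197e-01  8.97344698e-04  8.94905746e-04  7.78147074e-05]
 [-5.82556144e-04 -3.01633090e-01  9.53423903e-01 -1.64563339e-01]
 [ 0.00000000e+00  0.00000000e+00  0.00000000e+00  1.00000000e+00]]
stone (571.2, -130.5, 32.2, 117.8, 89.4, 2819)
pack (560.8, 26.7, 90.4, 80.9, 0.8, 5266)
charger (558.8, -280.5, 151.6, 122.3, 0.6, 15336)
chlow (558.6, -210.8, 149.9, 21.3, 0.8, 1720)
pos [ 0.569  -0.1349  0.2195] ang -1.4 shift [ 0.004  -0.0125  0.3488] turn -0.0005 rows 2.792700671462063 0.011276752853791074
```

View pics/w1.png

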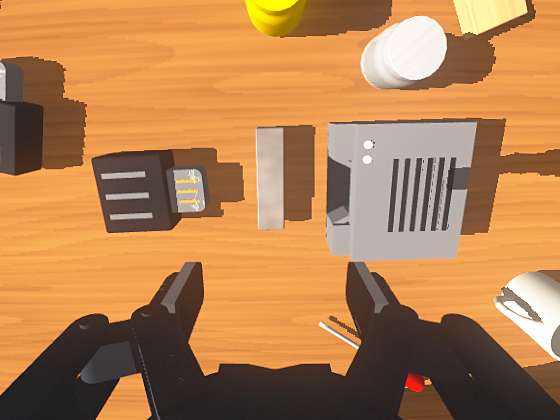

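The wrist view shows the stone at (270,178), the pack at (135,190) with its nose right at (190,190), the charger at (400,190), and the glass jar at (405,52), well clear. Next I grasp the stone.

>>> {"name": "play_rows", "arguments": {
  "plan": [
    [70, [0.005, -0.011, 0.12], 0],
    [70, [0.005, -0.011, 0.24], 0],
    [70, [0.005, -0.011, 0.36], 0],
    [70, [0.005, -0.011, 0.47], 0],
    [70, [0.005, -0.011, 0.538], 0],
    [70, [0.005, -0.011, 0.538], 0],
    [70, [0.005, -0.011, 0.538], 0]
  ]
}}

```text
time_s: 2.95
eef_pos: [0.5717, -0.1302, 0.0052]
eef_rot: [-0.0, 1.0, -0.012, -0.0]
wrist_force: [0.8, -0.2, 0.7]
opening: 0.821
grasp_force: 0.0
```

>>> {"name": "play_rows", "arguments": {
  "plan": [
    [20, [0, 0, 0], 0],
    [20, [0, 0, 0], 0],
    [20, [0, 0, 0], 0],
    [20, [0, 0, 0], 0],
    [20, [0, 0, 0], 0],
    [20, [0, 0, 0], 0],
    [20, [0, 0, 0], 0],
    [20, [0, 0, 0], 0]
  ]
}}

```text
time_s: 3.75
eef_pos: [0.5737, -0.1298, 0.0072]
eef_rot: [0.001, 1.0, -0.011, 0.001]
wrist_force: [-1.7, -0.9, 7.7]
opening: 0.333
grasp_force: 58.6
```

>>> {"name": "play_rows", "arguments": {
  "plan": [
    [20, [0, 0, -0.1], 0],
    [20, [0, 0, -0.2], 0],
    [20, [0, 0, -0.3], 0],
    [20, [0, 0, -0.35], 0],
    [20, [0, 0, -0.35], 0],
    [20, [0, 0, -0.35], 0]
  ]
}}

```text
time_s: 4.35
eef_pos: [0.5719, -0.1286, 0.1445]
eef_rot: [0.0, 1.0, -0.011, -0.0]
wrist_force: [0.2, -0.2, -2.5]
opening: 0.334
grasp_force: 59.3
```

```bash
python3 go.py .463 .407 .15 -9.2
```

```text
pos [ 0.5719 -0.1286  0.1445] ang -1.29 shift [-0.3022 -1.3325 -0.0139] turn 0.044 rows 10.931345292208013 0.9212220718178132
```

>>> {"name": "play_rows", "arguments": {
  "plan": [
    [20, [-0.02, -0.08, -0.02], 0.044],
    [20, [-0.04, -0.18, -0.02], 0.044],
    [20, [-0.06, -0.28, -0.02], 0.044],
    [20, [-0.08, -0.38, -0.02], 0.044],
    [20, [-0.11, -0.48, -0.02], 0.044],
    [20, [-0.13, -0.58, -0.02], 0.044],
    [20, [-0.15, -0.68, -0.02], 0.044],
    [20, [-0.17, -0.78, -0.02], 0.044],
    [20, [-0.19, -0.86, -0.02], 0.044],
    [20, [-0.2, -0.9, -0.02], 0.044]
  ]
}}

```text
time_s: 5.35
eef_pos: [0.4975, 0.2352, 0.1499]
eef_rot: [0.0, 0.997, -0.079, -0.002]
wrist_force: [0.5, 0.0, -2.3]
opening: 0.327
grasp_force: 59.6
```

```bash
python3 go.py .463 .407 .15 -9.2
```

```text
pos [0.4975 0.2352 0.1499] ang -9.07 shift [-0.153  -0.4104  0.    ] turn 0.0007 rows 3.504269441202261 0.014737802569954259
```

>>> {"name": "play_rows", "arguments": {
  "plan": [
    [20, [-0.04, -0.1, 0], 0],
    [20, [-0.07, -0.2, 0], 0],
    [20, [-0.11, -0.3, 0], 0],
    [20, [-0.14, -0.38, 0], 0],
    [20, [-0.153, -0.405, 0], 0],
    [20, [-0.153, -0.405, 0], 0],
    [20, [-0.153, -0.405, 0], 0]
  ]
}}

```text
time_s: 6.05
eef_pos: [0.4653, 0.4013, 0.151]
eef_rot: [0.001, 0.997, -0.08, -0.001]
wrist_force: [0.7, -0.4, -3.1]
opening: 0.333
grasp_force: 59.8
```

```bash
python3 go.py .463 .407 .012 -9.2
```

```text
pos [0.4653 0.4013 0.151 ] ang -9.21 shift [-0.0072 -0.0139  0.3476] turn -0.0001 rows 2.7835049293047676 0.0010990486083356542
```

>>> {"name": "play_rows", "arguments": {
  "plan": [
    [20, [-0.006, -0.012, 0.1], 0],
    [20, [-0.006, -0.012, 0.2], 0],
    [20, [-0.006, -0.012, 0.29], 0],
    [20, [-0.006, -0.012, 0.33], 0],
    [20, [-0.006, -0.012, 0.346], 0],
    [20, [-0.006, -0.012, 0.346], 0],
    [20, [-0.006, -0.012, 0.346], 0]
  ]
}}

```text
time_s: 6.75
eef_pos: [0.4661, 0.4083, 0.0164]
eef_rot: [-0.001, 0.997, -0.081, 0.001]
wrist_force: [-0.8, 0.6, -1.8]
opening: 0.33
grasp_force: 59.8
```

>>> {"name": "play_rows", "arguments": {
  "plan": [
    [60, [0, 0, 0], 0],
    [60, [0, 0, 0], 0],
    [60, [0, 0, 0], 0],
    [60, [0, 0, 0], 0],
    [60, [0, 0, 0], 0],
    [60, [0, 0, -0.1], 0],
    [60, [0, 0, -0.2], 0],
    [60, [0, 0, -0.3], 0],
    [60, [0, 0, -0.4], 0],
    [60, [0, 0, -0.4], 0]
  ]
}}

```text
time_s: 7.75
eef_pos: [0.4679, 0.41, 0.1819]
eef_rot: [-0.003, 0.997, -0.08, 0.005]
wrist_force: [0.8, -0.1, 0.9]
opening: 0.702
grasp_force: 0.0
```

```bash
python3 - <<'E'
from fit import *
p=shot("top");W=cloud(p);save(p,"top1.png")
for n in ("wrist",):
    q=shot(n);V=cloud(q);print("stone wrist",rect(V,(.463,.407),.09,.03,.042))
print("stone top",rect(W,(.463,.407),.09,.03,.042))
# line fits: edges from points of top faces
def edges(W,name,c,hx,hy,z0,z1):
    m=(W[...,2]>z0)&(W[...,2]<z1)&(abs(W[...,0]-c[0])<hx)&(abs(W[...,1]-c[1])<hy)
    P=W[m][:,:2]
    for ax in(0,1):
        o=1-ax;lo,hi=P[:,o].min()+.012,P[:,o].max()-.012
        b=np.arange(lo,hi,.004);out=[]
        for f in(np.min,np.max):
            pts=[(x+.002,f(P[(P[:,o]>=x)&(P[:,o]<x+.004),ax])) for x in b if ((P[:,o]>=x)&(P[:,o]<x+.004)).any()]
            pts=np.array(pts);k=np.polyfit(pts[:,0],pts[:,1],1);r=pts[:,1]-np.polyval(k,pts[:,0]);pts=pts[abs(r)<2*r.std()+1e-6];k=np.polyfit(pts[:,0],pts[:,1],1)
            out+=[round(np.degrees(np.arctan(k[0])),2),round(np.polyval(k,c[o])*1000,1)]
        print(name,"xy"[ax],out)
Z=np.load("/tmp/w1.npz")["W"]
for w in(W,Z):
    edges(w,"charger",(.559,-.27),.09,.09,.042,.072)
    edges(w,"pack",(.561,.026),.06,.06,.040,.05)
    edges(w,"nose",(.561,-.034),.035,.025,.03,.039)
E
python3 go.py .561 .12 .15 -90
```

```text
stone wrist (463.8, 408.6, 31.7, 118.1, 81.8, 3530)
stone top (463.8, 407.8, 33.1, 119.1, 80.9, 909)
charger x [np.float64(-0.31), np.float64(485.3), np.float64(-0.41), np.float64(632.7)]
charger y [np.float64(0.42), np.float64(-339.1), np.float64(1.06), np.float64(-210.0)]
pack x [np.float64(-0.18), np.float64(517.3), np.float64(-2.64), np.float64(605.4)]
pack y [np.float64(2.64), np.float64(-12.7), np.float64(2.55), np.float64(64.9)]
nose x [np.float64(-0.29), np.float64(538.5), np.float64(-0.73), np.float64(587.4)]
nose y [np.float64(-0.68), np.float64(-53.0), np.float64(5.42), np.float64(-15.4)]
charger x [np.float64(0.16), np.float64(484.4), np.float64(-0.44), np.float64(634.1)]
charger y [np.float64(0.56), np.float64(-340.5), np.float64(0.62), np.float64(-210.0)]
pack x [np.float64(-1.84), np.float64(517.0), np.float64(-1.04), np.float64(605.8)]
pack y [np.float64(0.52), np.float64(-13.1), np.float64(0.91), np.float64(66.1)]
nose x [np.float64(-1.97), np.float64(538.0), np.float64(-1.3), np.float64(587.0)]
nose y [np.float64(1.75), np.float64(-53.2), np.float64(1.28), np.float64(-12.3)]
pos [0.465  0.4082 0.1757] ang -9.21 shift [0.3521 0.6728 0.0639] turn 0.4488 rows 6.096750293366606 9.404838792436676
```

```bash
python3 go.py .5625 -.034 .15 91
```

```text
pos [0.465  0.4082 0.1757] ang -9.21 shift [0.4175 1.0523 0.0634] turn -0.5567 rows 9.070610884441397 11.666174013151215
```

>>> {"name": "play_rows", "arguments": {
  "plan": [
    [80, [0.04, 0.09, 0], -0.045],
    [80, [0.08, 0.18, 0], -0.09],
    [80, [0.12, 0.28, 0], -0.135],
    [80, [0.16, 0.38, 0], -0.18],
    [80, [0.2, 0.49, 0], -0.225],
    [80, [0.24, 0.6, 0], -0.27],
    [80, [0.28, 0.7, 0], -0.315],
    [80, [0.32, 0.8, 0.02], -0.36],
    [80, [0.36, 0.9, 0.04], -0.4],
    [80, [0.39, 0.96, 0.06], -0.44]
  ]
}}

```text
time_s: 8.85
eef_pos: [0.5558, 0.0008, 0.148]
eef_rot: [-0.001, 0.818, 0.575, -0.001]
wrist_force: [0.6, 0.8, 0.5]
opening: 0.937
grasp_force: 0.0
```

```bash
python3 go.py .5625 -.034 .13 91
```

```text
pos [0.5558 0.0008 0.148 ] ang 70.17 shift [-0.076   0.0454  0.045 ] turn -0.1157 rows 0.7944887514374787 2.4246035412680778
```

>>> {"name": "play_rows", "arguments": {
  "plan": [
    [80, [-0.076, 0.045, 0.045], -0.115],
    [80, [-0.076, 0.045, 0.045], -0.115],
    [80, [-0.076, 0.045, 0.045], -0.115],
    [80, [-0.076, 0.045, 0.045], -0.115],
    [80, [-0.076, 0.045, 0.045], -0.115],
    [80, [-0.076, 0.045, 0.045], -0.115]
  ]
}}

```text
time_s: 9.45
eef_pos: [0.5629, -0.0306, 0.1318]
eef_rot: [-0.0, 0.703, 0.711, -0.0]
wrist_force: [-0.3, 0.5, 0.6]
opening: 0.935
grasp_force: 0.0
```

```bash
python3 go.py .5625 -.036 .009 91
```

```text
pos [ 0.5629 -0.0306  0.1318] ang 90.63 shift [-0.0135 -0.0009  0.3069] turn -0.0021 rows 2.4577053657648027 0.04307313716560948
```

>>> {"name": "play_rows", "arguments": {
  "plan": [
    [80, [-0.0135, -0.001, 0.1], 0],
    [80, [-0.0135, -0.001, 0.2], 0],
    [80, [-0.0135, -0.001, 0.27], 0],
    [80, [-0.0135, -0.001, 0.3], 0],
    [80, [-0.0135, -0.001, 0.3], 0],
    [80, [-0.0135, -0.001, 0.3], 0]
  ]
}}

```text
time_s: 10.05
eef_pos: [0.564, -0.0365, 0.0136]
eef_rot: [0.001, 0.703, 0.711, 0.0]
wrist_force: [0.6, 0.2, 0.0]
opening: 0.943
grasp_force: 0.0
```

>>> {"name": "play_rows", "arguments": {
  "plan": [
    [40, [0, 0, 0], 0],
    [40, [0, 0, 0], 0],
    [40, [0, 0, 0], 0],
    [40, [0, 0, 0], 0],
    [40, [0, 0, 0], 0],
    [40, [0, 0, 0], 0],
    [40, [0, 0, 0], 0]
  ]
}}

```text
time_s: 10.75
eef_pos: [0.563, -0.0364, 0.0124]
eef_rot: [-0.0, 0.703, 0.711, -0.0]
wrist_force: [0.6, 0.1, 0.0]
opening: 0.47
grasp_force: 0.0
```

```bash
python3 go.py .5587 -.163 .012 90.5
```

```text
pos [ 0.563  -0.0364  0.0124] ang 90.68 shift [-0.3163 -0.0145  0.001 ] turn 0.001 rows 2.532685286478541 0.02079776499302994
```

Run:
```python
from fit import *
p=shot("wrist");q=shot("top")
im=np.hstack([p["image"],q["image"][150:330,230:470].repeat(2,0).repeat(2,1)[:360].copy().__class__ and cv2.resize(q["image"][150:330,230:470],(560,420))])
cv2.imwrite("pics/c2.png",cv2.resize(im,(800,300))[:,:,::-1])
print(get_obs()["opening"],get_obs()["grasp_force"])
```

```text
0.46619113040303484 0.0
```

View pics/c2.png

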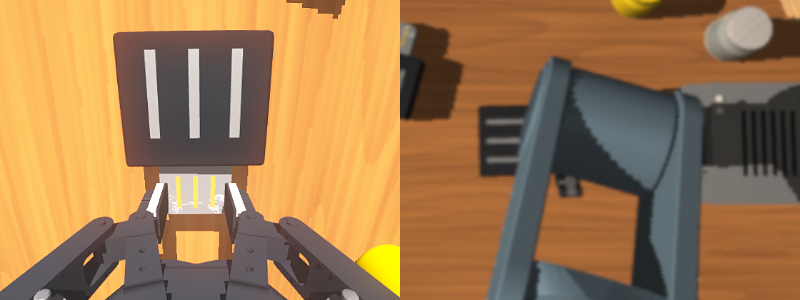

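The wrist view (left) shows the two pads at (160,212) and (235,212), astride the grey nose at (197,193) and not yet gripping. The pack body is at (195,100). I'll close further.

>>> {"name": "play_rows", "arguments": {
  "plan": [
    [15, [0, 0, 0], 0],
    [15, [0, 0, 0], 0],
    [15, [0, 0, 0], 0],
    [15, [0, 0, 0], 0],
    [15, [0, 0, 0], 0],
    [15, [0, 0, 0], 0]
  ]
}}

```text
time_s: 11.45
eef_pos: [0.5637, -0.0366, 0.0132]
eef_rot: [0.001, 0.703, 0.711, 0.0]
wrist_force: [-1.1, -0.4, 4.8]
opening: 0.176
grasp_force: 2.6
```

```bash
python3 go.py .5587 -.163 .012 90.5;python3 - <<'E'
from fit import *
p=shot("wrist")
cv2.imwrite("pics/c3.png",p["image"][200:,:,::-1])
W=cloud(p)
print(rect(W,(.56,.026),.08,.04,.05),rect(W,(.56,-.034),.03,.03,.039))
print(get_obs()["opening"],get_obs()["grasp_force"])
E
```

```text
pos [ 0.5637 -0.0366  0.0132] ang 90.68 shift [-0.3158 -0.0163  0.0031] turn 0.001 rows 2.5297508497371357 0.02108633703627602
(561.2, 26.2, 90.7, 79.8, 1.3, 39557) (562.9, -35.4, 50.2, 38.7, 1.6, 3883)
0.17601844737609862 2.6005149143747985
```

View pics/c3.png

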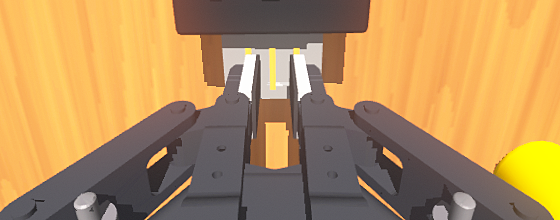

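Run:
```python
from fit import *
p=shot("wrist");W=cloud(p)
for r in range(235,345,8):
    print(r,[tuple((W[r,c]*1000).round().tolist()) for c in (215,240,256,275,300)])
```

```text
235 [(527.0, -32.0, -1.0), (547.0, -17.0, 36.0), (555.0, -18.0, 35.0), (564.0, -17.0, 35.0), (576.0, -17.0, 36.0)]
243 [(527.0, -38.0, -2.0), (547.0, -22.0, 36.0), (555.0, -22.0, 35.0), (564.0, -22.0, 35.0), (576.0, -21.0, 35.0)]
251 [(527.0, -43.0, -0.0), (547.0, -26.0, 35.0), (555.0, -26.0, 34.0), (564.0, -25.0, 36.0), (577.0, -26.0, 34.0)]
259 [(526.0, -49.0, -2.0), (547.0, -30.0, 35.0), (555.0, -26.0, 45.0), (564.0, -29.0, 37.0), (576.0, -25.0, 45.0)]
267 [(526.0, -54.0, -1.0), (548.0, -29.0, 46.0), (556.0, -26.0, 52.0), (564.0, -35.0, 35.0), (575.0, -26.0, 52.0)]
275 [(526.0, -60.0, -0.0), (548.0, -30.0, 53.0), (556.0, -26.0, 59.0), (564.0, -39.0, 35.0), (575.0, -25.0, 60.0)]
283 [(526.0, -66.0, -1.0), (550.0, -26.0, 66.0), (556.0, -26.0, 66.0), (564.0, -44.0, 35.0), (574.0, -26.0, 66.0)]
291 [(525.0, -72.0, -1.0), (550.0, -25.0, 73.0), (556.0, -29.0, 66.0), (564.0, -50.0, 34.0), (574.0, -25.0, 72.0)]
299 [(525.0, -78.0, -1.0), (551.0, -25.0, 79.0), (556.0, -33.0, 67.0), (565.0, -78.0, -1.0), (574.0, -29.0, 73.0)]
307 [(543.0, -24.0, 85.0), (552.0, -25.0, 84.0), (556.0, -36.0, 68.0), (565.0, -83.0, -0.0), (nan, nan, nan)]
315 [(544.0, -25.0, 88.0), (552.0, -25.0, 89.0), (556.0, -38.0, 70.0), (565.0, -90.0, -1.0), (573.0, -30.0, 81.0)]
323 [(545.0, -24.0, 94.0), (553.0, -25.0, 93.0), (556.0, -42.0, 71.0), (565.0, -95.0, 0.0), (573.0, -33.0, 82.0)]
331 [(546.0, -20.0, 102.0), (554.0, -19.0, 103.0), (556.0, -45.0, 72.0), (565.0, -102.0, -0.0), (573.0, -37.0, 81.0)]
339 [(547.0, -20.0, 106.0), (554.0, -19.0, 107.0), (552.0, -110.0, -0.0), (565.0, -110.0, -1.0), (574.0, -41.0, 81.0)]
```

>>> {"name": "play_rows", "arguments": {
  "plan": [
    [15, [0, 0, -0.1], 0],
    [15, [0, 0, -0.2], 0],
    [15, [0, 0, -0.2], 0],
    [15, [0, 0, -0.2], 0]
  ]
}}

```text
time_s: 11.95
eef_pos: [0.5639, -0.0366, 0.0935]
eef_rot: [0.001, 0.703, 0.711, 0.001]
wrist_force: [0.6, -0.7, -0.9]
opening: 0.177
grasp_force: 0.0
```

```bash
cat > prof.py <<'E'
from fit import *
p=shot("wrist");W=cloud(p);e=p["obs"]["eef_pos"];print(e,p["obs"]["opening"])
m=(np.abs(W[...,0]-e[0])<.06)&(np.abs(W[...,1]-e[1])<.016)&(W[...,2]>.05)
P=W[m]-e
for s in(-1,1):
    Q=P[P[:,0]*s>0];i=np.argsort(Q[:,2])[:400:40];print((Q[i]*1000).round().tolist())
print(rect(W,(.56,.026),.08,.04,.05),rect(W,(.56,-.034),.03,.03,.039))
E
python3 prof.py
```

```text
[ 0.56388447 -0.0366329   0.09354342] 0.17654784880161803
[[-13.0, 10.0, 25.0], [-7.0, 6.0, 28.0], [-19.0, 7.0, 29.0], [-15.0, 7.0, 31.0], [-18.0, 7.0, 32.0], [-12.0, 10.0, 33.0], [-8.0, 11.0, 34.0], [-9.0, 11.0, 36.0], [-21.0, 7.0, 37.0], [-19.0, 7.0, 38.0]]
[[9.0, 10.0, 25.0], [16.0, 7.0, 28.0], [10.0, 11.0, 30.0], [8.0, 11.0, 31.0], [13.0, 11.0, 32.0], [11.0, 11.0, 33.0], [11.0, 12.0, 35.0], [16.0, 7.0, 36.0], [17.0, 8.0, 37.0], [8.0, 3.0, 38.0]]
(561.2, 27.3, 90.7, 80.0, 1.4, 16004) (562.8, -33.2, 50.1, 38.8, 1.2, 3155)
```

>>> {"name": "play_rows", "arguments": {
  "plan": [
    [50, [0, 0, 0], 0],
    [50, [0, 0, 0], 0],
    [50, [0, 0, 0], 0],
    [50, [0, 0, 0], 0],
    [50, [0, 0, 0], 0]
  ]
}}

```text
time_s: 12.5
eef_pos: [0.5629, -0.0364, 0.0921]
eef_rot: [-0.0, 0.703, 0.711, -0.0]
wrist_force: [-0.2, -0.6, 0.1]
opening: 0.586
grasp_force: 0.0
```

```bash
python3 prof.py
```

```text
[ 0.56287812 -0.0364001   0.09207231] 0.5862033385335166
[[-25.0, -6.0, 25.0], [-25.0, 3.0, 28.0], [-25.0, 9.0, 30.0], [-27.0, 11.0, 31.0], [-25.0, 3.0, 32.0], [-31.0, 11.0, 33.0], [-28.0, 11.0, 34.0], [-25.0, 11.0, 35.0], [-25.0, -8.0, 36.0], [-25.0, -8.0, 37.0]]
[[25.0, -5.0, 25.0], [25.0, -4.0, 28.0], [25.0, 8.0, 30.0], [28.0, 11.0, 31.0], [35.0, 7.0, 32.0], [26.0, 11.0, 33.0], [37.0, 7.0, 34.0], [38.0, 7.0, 35.0], [26.0, 11.0, 36.0], [38.0, 7.0, 37.0]]
(561.3, 27.2, 90.6, 80.0, 1.5, 16187) (562.7, -33.2, 50.1, 38.7, 1.0, 3192)
```

>>> {"name": "play_rows", "arguments": {
  "plan": [
    [75, [0, 0, 0], 0],
    [75, [0, 0, 0.05], 0],
    [75, [0, 0, 0.1], 0],
    [75, [0, 0, 0.16], 0],
    [75, [0, 0, 0.2], 0],
    [75, [0, 0, 0.22], 0],
    [75, [0, 0, 0.22], 0],
    [75, [0, 0, 0.22], 0]
  ]
}}

```text
time_s: 13.35
eef_pos: [0.5636, -0.0366, 0.0051]
eef_rot: [0.0, 0.703, 0.711, 0.0]
wrist_force: [0.8, -0.1, -0.2]
opening: 0.875
grasp_force: 0.0
```

```bash
sed 's/W\[...,2\]>.05/W[...,2]>.008/' prof.py > prof2.py; python3 prof2.py
```

```text
[ 0.56359872 -0.03656343  0.00505704] 0.8746457215490052
[[-11.0, 13.0, 28.0], [-18.0, 15.0, 29.0], [-19.0, 14.0, 29.0], [-5.0, -11.0, 30.0], [-22.0, 11.0, 30.0], [-4.0, 7.0, 30.0], [-21.0, 3.0, 30.0], [-26.0, 16.0, 30.0], [-22.0, -8.0, 30.0], [-7.0, -14.0, 30.0]]
[[1.0, 4.0, 28.0], [5.0, 7.0, 29.0], [17.0, 9.0, 29.0], [19.0, 6.0, 30.0], [19.0, -13.0, 30.0], [3.0, -3.0, 30.0], [19.0, -7.0, 30.0], [23.0, -12.0, 30.0], [7.0, 2.0, 30.0], [3.0, -12.0, 30.0]]
(561.1, 27.6, 90.5, 79.9, 1.3, 44244) (562.9, -34.0, 50.5, 38.8, 1.7, 7042)
```

>>> {"name": "play_rows", "arguments": {
  "plan": [
    [75, [0, 0, 0.02], 0],
    [75, [0, 0, 0.035], 0],
    [75, [0, 0, 0.043], 0],
    [75, [0, 0, 0.043], 0],
    [75, [0, 0, 0.043], 0]
  ]
}}

```text
time_s: 13.9
eef_pos: [0.5629, -0.0364, -0.0129]
eef_rot: [-0.0, 0.703, 0.711, -0.0]
wrist_force: [-0.4, -0.2, -0.2]
opening: 0.88
grasp_force: 0.0
```

Run:
```python
from fit import *
p=shot("wrist");W=cloud(p);e=p["obs"]["eef_pos"];print(e,p["obs"]["wrist_force"])
P=W[(np.abs(W[...,1]-e[1])<.016)&(W[...,2]>.006)]-e
for s in(-1,1):
    Q=P[(P[:,0]*s>.030)&(P[:,0]*s<.06)];i=np.argsort(Q[:,2])[:400:40];print((Q[i]*1000).round().tolist())
```

```text
[ 0.56293339 -0.03637958 -0.01293619] [-0.38250976 -0.24360816 -0.21919275]
[[-38.0, 1.0, 30.0], [-38.0, 1.0, 33.0], [-37.0, 1.0, 35.0], [-38.0, -7.0, 36.0], [-42.0, 10.0, 37.0], [-42.0, 10.0, 38.0], [-42.0, 10.0, 39.0], [-37.0, -7.0, 39.0], [-37.0, -1.0, 40.0], [-43.0, 10.0, 41.0]]
[[38.0, 2.0, 31.0], [38.0, -3.0, 33.0], [38.0, -1.0, 35.0], [38.0, 11.0, 36.0], [37.0, 10.0, 37.0], [38.0, 6.0, 38.0], [38.0, 11.0, 39.0], [39.0, 12.0, 40.0], [40.0, 11.0, 40.0], [47.0, 8.0, 41.0]]
```

>>> {"name": "play_rows", "arguments": {
  "plan": [
    [35, [0, 0, 0], 0],
    [35, [0, 0, 0], 0],
    [35, [0, 0, 0], 0],
    [35, [0, 0, 0], 0],
    [35, [0, 0, 0], 0],
    [35, [0, 0, 0], 0]
  ]
}}

```text
time_s: 14.55
eef_pos: [0.5632, -0.0366, -0.0123]
eef_rot: [0.0, 0.703, 0.711, -0.0]
wrist_force: [-2.9, -0.8, 5.1]
opening: 0.576
grasp_force: 61.4
```

```bash
python3 - <<'E'
from fit import *
p=shot("wrist");W=cloud(p);print(rect(W,(.56,.026),.08,.04,.05),rect(W,(.56,-.034),.03,.03,.039))
E
python3 go.py .5587 -.163 -.012 90.5
```

```text
(561.7, 27.6, 90.5, 79.9, 1.5, 58438) (559.7, -34.6, 58.6, 38.5, 1.1, 8654)
pos [ 0.5632 -0.0366 -0.0123] ang 90.69 shift [-0.3159 -0.0151 -0.0005] turn 0.0011 rows 2.5304275337979254 0.02225849401819199
```

>>> {"name": "play_rows", "arguments": {
  "plan": [
    [35, [-0.03, -0.002, -0.002], 0.001],
    [35, [-0.07, -0.004, -0.002], 0.001],
    [35, [-0.11, -0.006, -0.002], 0.001],
    [35, [-0.15, -0.008, -0.002], 0.001],
    [35, [-0.19, -0.01, -0.002], 0.001],
    [35, [-0.23, -0.012, -0.002], 0.001],
    [35, [-0.27, -0.014, -0.002], 0.001],
    [35, [-0.3, -0.014, -0.002], 0.001],
    [35, [-0.316, -0.014, -0.002], 0.001],
    [35, [-0.316, -0.014, -0.002], 0.001]
  ]
}}

```text
time_s: 15.6
eef_pos: [0.5589, -0.1642, -0.0121]
eef_rot: [0.0, 0.704, 0.71, -0.0]
wrist_force: [0.1, -1.2, -2.3]
opening: 0.572
grasp_force: 62.2
```

>>> {"name": "play_rows", "arguments": {
  "plan": [
    [66, [0, 0, 0], 0],
    [66, [0, 0, 0], 0],
    [66, [0, 0, 0], 0],
    [66, [0, 0, 0], 0],
    [66, [0, 0, -0.1], 0],
    [66, [0, 0, -0.2], 0],
    [66, [0, 0, -0.3], 0],
    [66, [0, 0, -0.4], 0],
    [66, [0, 0, -0.4], 0],
    [66, [0, 0, -0.4], 0]
  ]
}}

```text
time_s: 16.6
eef_pos: [0.5597, -0.163, 0.1493]
eef_rot: [0.001, 0.704, 0.71, 0.0]
wrist_force: [-0.6, 0.8, 0.6]
opening: 0.773
grasp_force: 0.0
```

```bash
python3 - <<'E'
from fit import *
p=shot("wrist");W=cloud(p);print(get_obs()["eef_pos"])
def t(*a):
    try: print(a[0],rect(W,*a[1:]))
    except Exception as e: print(a[0],e)
t("pack",(.56,-.1),.08,.04,.049);t("nose",(.56,-.16),.03,.03,.039)
t("charger",(.557,-.262),.12,.06,.072)
t("chlow",(.557,-.21),.12,.047,.056)
save(p,"w3.png")
E
python3 go.py .5587 -.02 .14 90.5
```

```text
[ 0.55862484 -0.16247581  0.14765541]
pack (557.3, -99.8, 90.6, 80.2, 1.4, 10202)
nose (559.1, -160.5, 50.2, 38.9, 0.7, 2180)
charger (559.2, -279.2, 150.2, 120.4, 0.8, 14120)
chlow (558.7, -210.2, 150.5, 21.6, 0.3, 2200)
pos [ 0.5586 -0.1625  0.1477] ang 90.52 shift [0.3562 0.0034 0.0192] turn 0.0001 rows 2.853626946388094 0.0022312423444708104
```

View pics/w3.png

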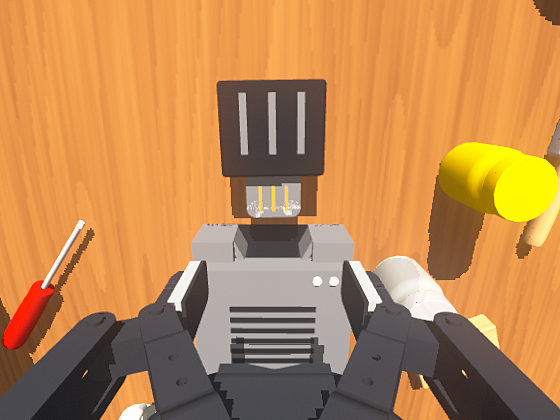

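The picture shows the pack at (270,128) with its nose (272,197) lined up with the socket mouth at (272,240). The jar at (410,285) is standing clear. Next I go behind the pack.

>>> {"name": "play_rows", "arguments": {
  "plan": [
    [55, [0.12, 0, 0], 0],
    [55, [0.24, 0, 0], 0],
    [55, [0.36, 0.001, 0], 0],
    [55, [0.36, 0.001, 0], 0],
    [55, [0.36, 0.001, 0.1], 0],
    [55, [0.36, 0.001, 0.2], 0],
    [55, [0.36, 0.001, 0.3], 0],
    [55, [0.36, 0.001, 0.37], 0],
    [55, [0.36, 0.001, 0.385], 0],
    [55, [0.36, 0.001, 0.385], 0]
  ]
}}

```text
time_s: 17.65
eef_pos: [0.5563, -0.0189, -0.0078]
eef_rot: [-0.002, 0.704, 0.71, -0.001]
wrist_force: [-0.3, 0.9, -0.3]
opening: 0.645
grasp_force: 0.0
```

```bash
python3 go.py .5590 -.095 -.006 90.5
```

```text
pos [ 0.5563 -0.0189 -0.0078] ang 90.48 shift [-0.1902  0.0051 -0.0048] turn -0.0001 rows 1.5227098254902824 0.002062968217172144
```

>>> {"name": "play_rows", "arguments": {
  "plan": [
    [55, [-0.025, 0.005, 0], 0],
    [55, [-0.05, 0.005, 0], 0],
    [55, [-0.07, 0.005, 0], 0],
    [55, [-0.09, 0.005, 0], 0],
    [55, [-0.11, 0.005, 0], 0],
    [55, [-0.13, 0.005, 0], 0],
    [55, [-0.15, 0.005, 0], 0],
    [55, [-0.17, 0.005, 0], 0],
    [55, [-0.19, 0.005, 0], 0],
    [55, [-0.19, 0.005, 0], 0]
  ]
}}

```text
time_s: 18.65
eef_pos: [0.5606, -0.0965, -0.0062]
eef_rot: [0.0, 0.704, 0.71, -0.0]
wrist_force: [-0.0, 0.1, 0.9]
opening: 0.648
grasp_force: 0.0
```

```bash
python3 - <<'E'
from fit import *
p=shot("wrist");W=cloud(p);print(get_obs()["eef_pos"],get_obs()["wrist_force"])
print(rect(W,(.56,-.14),.07,.038,.048))
E
python3 go.py .5590 -.107 -.006 90.5
```

```text
[ 0.56051138 -0.09601361 -0.00632241] [ 0.06578811  0.71630142 -0.17992702]
(560.8, -109.6, 82.4, 49.8, 0.3, 7423)
pos [ 0.5605 -0.096  -0.0063] ang 90.46 shift [-0.0274 -0.004  -0.0008] turn -0.0002 rows 0.22189085403452988 0.004668458928059817
```

Run:
```python
from fit import *
p=shot("side");q=shot("wrist")
for n,p in(("side",p),("wrist",q)):
    W=cloud(p)
    m=(abs(W[...,2]-.0445)<.004)&(abs(W[...,0]-.56)<.05)&(W[...,1]>-.2)&(W[...,1]<0)
    print(n,np.histogram(W[m][:,1]*1000,bins=range(-200,0,8)))
im=np.hstack([cv2.resize(p["image"],(560,420)),cv2.resize(shot("side")["image"][140:260,250:410],(560,420))])
cv2.imwrite("pics/c5.png",cv2.resize(im,(800,300))[:,:,::-1])
```

```text
side (array([ 3,  5,  9, 14,  8, 10, 16, 15, 22, 23, 28, 28,  5, 16, 12,  0,  0,
        0,  0,  0,  0,  0,  0,  0]), array([-200, -192, -184, -176, -168, -160, -152, -144, -136, -128, -120,
       -112, -104,  -96,  -88,  -80,  -72,  -64,  -56,  -48,  -40,  -32,
        -24,  -16,   -8]))
wrist (array([   0,    0,    0,    0,    0,    0,    0,    0,  174, 1737, 2041,
       1732,  145,  366,  385,    0,    0,    0,    0,    0,    0,    0,
          0,    0]), array([-200, -192, -184, -176, -168, -160, -152, -144, -136, -128, -120,
       -112, -104,  -96,  -88,  -80,  -72,  -64,  -56,  -48,  -40,  -32,
        -24,  -16,   -8]))
```

View pics/c5.png

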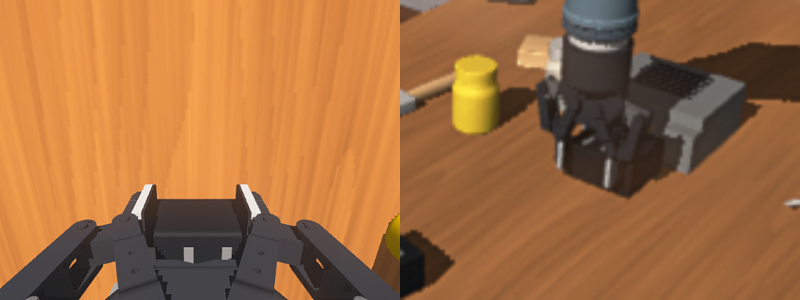

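The pads at (145,215) and (247,215) sit behind the pack's back edge (195,232), with about 15 mm still to go.

>>> {"name": "play_rows", "arguments": {
  "plan": [
    [55, [-0.01, -0.002, 0], 0],
    [55, [-0.02, -0.004, 0], 0],
    [55, [-0.028, -0.004, 0], 0],
    [55, [-0.034, -0.004, 0], 0],
    [55, [-0.038, -0.004, 0], 0],
    [55, [-0.038, -0.004, 0], 0]
  ]
}}

```text
time_s: 19.45
eef_pos: [0.56, -0.1089, -0.006]
eef_rot: [-0.0, 0.704, 0.71, 0.001]
wrist_force: [4.7, 7.4, -1.3]
opening: 0.649
grasp_force: 4.0
```

>>> {"name": "play_rows", "arguments": {
  "plan": [
    [55, [-0.004, 0, 0], 0],
    [55, [-0.006, 0, 0], 0],
    [55, [-0.006, 0, 0], 0]
  ]
}}

```text
time_s: 19.75
eef_pos: [0.56, -0.1089, -0.006]
eef_rot: [-0.001, 0.704, 0.71, 0.002]
wrist_force: [5.4, 16.7, 1.3]
opening: 0.645
grasp_force: 8.6
```

>>> {"name": "play_rows", "arguments": {
  "plan": [
    [55, [-0.003, 0, 0], 0],
    [55, [-0.005, 0, 0], 0],
    [55, [-0.005, 0, 0], 0]
  ]
}}

```text
time_s: 20.05
eef_pos: [0.56, -0.1088, -0.006]
eef_rot: [-0.002, 0.704, 0.71, 0.003]
wrist_force: [6.6, 24.6, 3.9]
opening: 0.641
grasp_force: 12.5
```

Run:
```python
from fit import *
q=shot("wrist");W=cloud(q)
m=(abs(W[...,2]-.0445)<.003)&(abs(W[...,0]-.56)<.02)&(W[...,1]>-.14)&(W[...,1]<-.09)
P=W[m];print(np.sort(P[:,1])[-len(P)//200:][:20:3]*1000)
for x in(545,552,560,568,575): print(x,(P[abs(P[:,0]*1000-x)<2][:,1].max()*1000).round(1))
```

```text
[-119.6402136  -119.60074091 -119.58170847 -119.50968642 -119.45750091
 -119.26482561 -119.0766091 ]
545 -119.6
552 -119.5
560 -119.1
568 -119.3
575 -119.5
```

>>> {"name": "play_rows", "arguments": {
  "plan": [
    [55, [0.03, 0, 0], 0],
    [55, [0.08, 0, 0], 0],
    [55, [0.12, 0, 0], 0],
    [55, [0.12, 0, -0.1], 0],
    [55, [0.12, 0, -0.2], 0],
    [55, [0.12, 0, -0.3], 0],
    [55, [0.12, 0, -0.4], 0],
    [55, [0.12, 0, -0.45], 0],
    [55, [0.12, 0, -0.45], 0]
  ]
}}

```text
time_s: 21.0
eef_pos: [0.5613, -0.0674, 0.1782]
eef_rot: [0.004, 0.704, 0.71, 0.001]
wrist_force: [0.6, 0.0, 0.4]
opening: 0.645
grasp_force: 0.0
```

>>> {"name": "play_rows", "arguments": {
  "plan": [
    [55, [-0.1, 0, -0.03], 0],
    [55, [-0.2, 0, -0.06], 0],
    [55, [-0.25, 0, -0.06], 0],
    [55, [-0.25, 0, -0.06], 0],
    [55, [-0.25, 0, -0.06], 0]
  ]
}}

```text
time_s: 21.5
eef_pos: [0.5588, -0.1662, 0.1962]
eef_rot: [-0.001, 0.704, 0.71, -0.0]
wrist_force: [0.3, -0.0, -0.1]
opening: 0.639
grasp_force: 0.0
```

Run:
```python
from fit import *
p=shot("wrist");W=cloud(p);print(get_obs()["eef_pos"],get_obs()["wrist_force"])
def t(*a):
    try: print(a[0],rect(W,*a[1:]))
    except Exception as e: print(a[0],e)
t("pack",(.56,-.16),.07,.04,.0475)
t("charger",(.557,-.262),.12,.06,.072)
t("chlow",(.557,-.21),.12,.048,.056)
W=cloud(shot("top"));t("stone",(.463,.407),.09,.03,.042);t("jar",(.694,-.253),.06,.078,.09)
save(p,"w5.png")
```

```text
[ 0.55888967 -0.16553237  0.19637384] [-0.8500459  -0.09272658  0.10287485]
pack (560.1, -170.0, 114.4, 101.2, 0.8, 6837)
charger (559.4, -280.1, 150.7, 121.9, 0.4, 11799)
chlow (558.9, -210.0, 150.7, 21.5, 0.4, 1638)
stone (463.9, 408.2, 32.9, 119.8, 81.8, 913)
jar (698.4, -263.4, 51.5, 50.9, 58.4, 543)
```

View pics/w5.png

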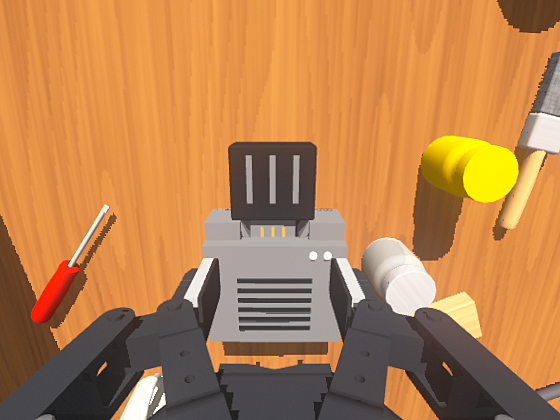

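The pack at (272,180) sits flush with its nose in the socket (272,230). The jar at (400,275) is upright, the stone is flat in the tray, and the arm is clear.

```bash
python3 -c "
from bench import *
print(hand_in())"
```

```text
the job is handed in; nothing more can be done
None
```

I handed the job in with the stone lying flat in the tray's large compartment, the pack pushed home with its shoulder flush to the charger, the jar upright and the arm clear; the hand-in call returned no verdict.

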